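# Find the high spot of an eccentric spindle in V-blocks with a dial indicator

### The job

Gently lower the indicator arm until its plunger rests on the spindle's eccentric bush and the needle has gone round about one full turn. Then, by the drive pins and without prying it up or bearing down on it, turn the spindle in its V-blocks until the needle has been through its lowest and its highest reading, and leave it lying seated in the blocks with the bush's high spot right under the plunger. Never jam the plunger at the end of its travel, and leave the other things on the bench where they are.

Things in the scene. Friction and masses are not known exactly. Their poses are not given: they have to be found in the camera images.
- fixture: Steel plate 265 x 285 x 25 mm, bolted down, with two V-blocks, a column and a dial indicator on a sliding arm. Origin: on the bench right below the plunger; z up; y along the spindle; x from the plunger to the column (Ø22, 150 mm out, top 205 mm above the bench). Plate: x -80 to +185, y -150 to +135 mm. It can stand turned on the bench
- vblock_front: The V-block nearer the drive flange: ground steel, 68 mm wide, 34 mm thick along y, 55 mm high, open 90 degree V at the top with oiled faces; fixed to the plate; a load over some 40 N on it marks the ground faces. Origin: centre of its underside, at y = -69 mm of the fixture, 25 mm above the bench. V root 30 mm above it, block's top 80 mm above the bench
- vblock_back: The other V-block, the same, at y = +69 mm of the fixture
- spindle: Loose turned spindle, about 0.9 kg, in the V-blocks. Origin: on its axis at the bush's middle, under the plunger, 76 mm above the bench; y along the axis as the fixture's y. Shaft Ø30, y -100 to +114; drive flange Ø84, y -100 to -90, with 4 pins; bush y -18 to +18. It stays at any angle it is left at; some 5 N up or 11 N down on a pin starts to tip it
- bush_middle (a point): Point on the spindle's axis at the middle of its eccentric bush, a plain round steel ring Ø44 mm, 36 mm wide, whose centre lies 3 mm off the spindle's axis (6 mm run-out), clamped on at an angle that nobody noted; it turns with the spindle. This point and its axes are the spindle's: they do not tell where the high spot is
- pin_1 (a point): Middle of drive pin 1: steel, Ø10 mm, parallel to the spindle's axis, 32 mm off it, standing 37 mm out of the flange (y -100 to -137 mm of the spindle; this point at y -120). The four pins are 90 degrees apart; pin 1 starts nearly on top. Caught from above between the fingers, a pin can be led on its circle about the axis; best held loosely, free to turn and slide
- pin_2 (a point): Middle of drive pin 2, like pin 1; 90 degrees on from pin 1, in the sense that leads from the top (+z) towards +x of the fixture (towards the column)
- pin_3 (a point): Middle of drive pin 3, like pin 1; 180 degrees on from pin 1, nearly at the bottom at the start
- pin_4 (a point): Middle of drive pin 4, like pin 1; 270 degrees on from pin 1 in the same sense as pin 2, on the robot's side at the start
- indicator_arm (a joint): Height of the indicator arm on its column, m: 0 at the top, grows to 0.055 as it is lowered. A plain slide that stays where it is left; about 6 N moves it down and 13 N up
- lowering_grip (a point): Middle of the arm's upright hand grip: black, Ø18 mm, 40 mm tall, between the dial and the column, 78 mm from the plunger. Arm up: 210 mm above the bench. The arm's bar has its top 32 mm below this point, the dial its top 8 mm below. The dial (Ø80 mm, faces up) has its rim 29 mm from the grip's side, the column's clamp its face 41 mm
- plunger: The indicator's sprung plunger: upright rod Ø4.4 mm with a ball end of Ø6 mm, under the dial. Travel 20 mm, spring 1 N when out, 2.5 N fully in. Origin: the lowest point of its ball end; 130 mm above the bench when the arm is up and the plunger is out. On the bush's high spot this point stands about 100.7 mm above the bench, on its low spot 94.8 mm (spindle seated)
- needle (a joint): The dial's needle, rad: 0 with the plunger out, grows clockwise seen from above, 2 pi for each 10 mm that the plunger is pushed in (0.628 rad a mm), 12.6 at the end of its travel. Seen on the white dial, which faces up; at rest the needle points to the column
- spare_bush: Bystander: a plain steel ring Ø44 mm, 36 mm tall, on a corner of the plate, on the robot's side beside the back V-block. Origin: centre of its underside
- housing_a: Bystander: turned aluminium housing Ø64 mm, 46 mm tall, on the bench beyond the plate. Origin: centre of its underside
- housing_b: Bystander: another such housing
- tape_roll: Bystander: roll of black tape Ø96 mm, 25 mm tall, flat on the bench. Origin: centre of its underside
- carton: Bystander: red and white carton, 75 x 55 x 30 mm, on the bench. Origin: centre of its underside
- screwdriver: Bystander: screwdriver lying on the bench
- wrench: Bystander: wrench lying on the bench

How it is judged:
On the way, in this order (a step that is already met when the one before it is completed fails the run):
1. the plunger rests on the bush with about one turn of the needle (0.7 to 1.35 turns) (contact force between plunger and spindle above 0.3 N and value of joint needle between 4.4 and 8.5 rad), for 0.3 s.
2. the spindle has been turned until the plunger stands on the bush's low spot (within 0.6 mm) (contact force between plunger and spindle above 0.3 N and height (world z) of plunger between 0.0936 and 0.0954 m), for 0.1 s.
At the end, for the whole second after the job is handed in: The plunger rests on the bush, its needle at least half a turn round and not at the end of its travel, standing within 0.35 mm of the bush's highest point; the spindle lies at rest, seated in both V-blocks (within about 1 mm and 1 degree) (contact force between plunger and spindle above 0.3 N and height (world z) of plunger between 0.10035 and 0.1019 m and value of joint needle between 3 and 12.2 rad and z of spindle in the frame of fixture between 0.0747132 and 0.0774132 m and angle between the y axis of spindle and the y axis of fixture, either way round below 0.02 rad and angular speed of spindle below 0.08 rad/s); the robot touches nothing.
It fails at once if the plunger is jammed at the end of its travel or struck (over 8 N on the spindle) (value of joint needle above 12.45 rad or contact force between plunger and spindle above 8 N).
It fails at once if the spindle is pried up out of its blocks or slewed in them (more than 3 degrees or 5 mm) (angle between the y axis of spindle and the y axis of fixture, either way round above 0.0524 rad or z of spindle in the frame of fixture above 0.0812132 m).
It fails at once if the spindle is borne down on: over 45 N on a V-block (contact force between spindle and vblock_front above 45 N or contact force between spindle and vblock_back above 45 N).
It fails at once if another thing on the bench is moved by more than 20 mm (distance of any of spare_bush, housing_a, housing_b, tape_roll, carton, screwdriver, wrench from where it was at the start of the episode above 0.02 m).
It also fails if it takes over 72 s, if anything falls off the work surface, if the arm or the gripper's body presses on something with over 40 N, if the wrist force passes 120 N, or if a joint passes its speed limit or range.

### The arm

A 6-joint arm with a two-finger parallel gripper is mounted at the origin on the work surface. World frame = base frame: x ahead of the robot, y to its left, z up, the work surface at z = 0. Lengths are in m, angles in rad, forces in N, time in s.
With the tool pointing down it reaches from about 0.375 to 0.825 m from the base axis. Payload 5.5 kg.
Tool frame: the origin (TCP) lies at the very end of the fingers, on their centre line; the grasp point (between the pads) lies 19 mm behind it; z points along the fingers, y is the line along which they close (so a half turn about z gives the same grasp; the last joint's range is limited). The gripper opens to 85 mm and grips with 20 to 120 N. Pads are 22 mm wide; open, the fingers measure 114 mm over their backs; the gripper's body (76 mm by 85 mm) begins 54 mm behind the grasp point. The pads swing forward as they close: fully open they stand 13 mm farther back than shut.
Start: joints at [1.202, 0.314, -0.047, 1.21, 0, 1.571], TCP at [0.216, 0.56, 0.231] pointing down, gripper open.
Joint ranges: [-2.67, 2.67], [-0.69, 1.73], [-1.03, 1.25], [-2.08, 2.16], [-1.42, 1.45], [-3.14, 3.14]. Speed limits (rad/s): [2.39, 2.39, 3.01, 3.14, 3.14, 3.14].

### API

Orientations are given as a rotation vector (axis times angle).
In Python, from station import robot, snapshot, camera_model, ticket gives the robot as it stands.
- The arm moves only by the tool step_arm, never from a script. Its argument "steps" is a list of rows, each an object with "slide": the shift along the tool's x, y, z in m, a list of three; "spin": the turn about the tool's z in rad; "jaw": the opening in per cent of the stroke, from 0 (shut) to 100 (fully open). In form: [{"slide": [tx, ty, tz], "spin": spin, "jaw": jaw}, ...]. A call has 1 to 10 rows; each row shifts and turns the commanded pose from where the row before left it, along the tool's axes as they then stand; what a row does not reach is not made up. A row lasts 1/10 s, in which the tool goes at most 50 mm and 8.59 degrees, less where a joint would pass 70% of its speed; a pose out of reach is approached as far as the arm can. A call is refused whole if a number of a shift passes 0.05 or a number of a turn 0.15, either way. A call with a gripper value outside its range is refused whole. The fingers move at their own pace and stop on an object; "grip_force" is the grip in N (left out, the last holds). Time passes only in rows, so rows that do not move let the fingers close. It gives the time, the measured TCP pose, the force, the opening and the grip force at its end, in the units of the state.
- robot.sense(): the state, without advancing time (a new reading comes with each control period).
- snapshot(name): name is "scene" or "top" or "wrist"; returns (picture, depth): 400x640x3 uint8, blue, green, red; 400x640 float32, m along the optical axis (not along the pixel's ray), 0 where there is no reading.
- camera_model(name): a dict with "K" (3x3 intrinsics, pixels), "distortion" ([k1, k2, p1, p2, k3] as OpenCV has them; the pictures are not rectified), "camera_from_world" (4x4, takes a point from world to camera coordinates); the wrist camera has in their place "hand_eye" (4x4, takes a point from camera to tool coordinates, whose origin is the TCP and whose axes are the flange's). Camera axes: x right, y down, z forward; pixel columns grow to the right and rows downward; lengths in m; the calibration is good to about 2 mm. A picture is of the moment at which its call begins: read the wrist's pose just before it. camera_model takes no time and is no camera call.
- ticket.finish_job(): hands the job in; it is judged then, once.
The state is a dict: "time": time; "joint_pos": joint angles; "joint_vel": joint speeds; "effort": joint torques, N m; "tcp_pos": TCP position; "tool_rot": TCP orientation; "ft_force": force on the tool from outside, world axes, zero at the start; "wrist_torque": the same for the moment, N m; "finger_gap": finger opening in m; "gripper_force": force on a finger pad.
Only numpy, scipy, OpenCV 4.12 (cv2) and the standard library are available. Lean on these libraries where they do the work, as an engineer would, in place of code of your own. Each camera call takes 0.05 s, during which the arm holds its last target. There are 200 camera calls.

## Working session

There is one attempt and no reset: what is moved stays moved. The work goes in short steps, Python scripts to look and compute and a tool call to move; the robot and the scene stay as the last step left them, time stands still between calls to the robot, and variables do not carry over. Pictures are saved under pics/ and viewed, at most 10 in all, crops included, and the job is handed in when it is done.

Besides the shell and the picture viewer there is one more tool, called after "Emit:" by a JSON object that holds its "method" and its "body". step_arm: Moves the arm, as the interface text tells. Its arguments: {"type":"object","properties":{"steps":{"type":"array"},"grip_force":{"type":"number"}},"required":["steps"]}

```bash
ls; mkdir -p pics; python3 - <<'E'
from station import robot, snapshot, camera_model
import cv2,numpy as np
s=robot.sense();print({k:np.round(v,3).tolist() for k,v in s.items()})
for n in("scene","top"):
    p,d=snapshot(n);np.savez(f"{n}.npz",p=p,d=d);cv2.imwrite(f"pics/{n}.png",p)
    m=camera_model(n);print(n,np.round(m["K"],1).tolist(),np.round(m["distortion"],3),np.round(m["camera_from_world"],3).tolist())
print(camera_model("wrist"))
E
```

```text
pics
{'time': 0.0, 'joint_pos': [1.202, 0.314, -0.048, 1.21, 0.0, 1.571], 'joint_vel': [0.001, 0.001, -0.001, -0.001, -0.001, 0.001], 'effort': [-0.001, -53.96, 33.974, 0.019, 0.0, 0.0], 'tcp_pos': [0.216, 0.559, 0.23], 'tool_rot': [-0.576, -3.088, 0.003], 'ft_force': [0.013, 0.571, -0.126], 'wrist_torque': [-0.009, 0.033, -0.003], 'gripper_force': 0.0, 'finger_gap': 0.085}
scene [[502.1, 0.0, 320.8], [0.0, 502.1, 204.0], [0.0, 0.0, 1.0]] [-0.103  0.     0.     0.     0.   ] [[-0.884, 0.467, 0.019, 0.502], [0.344, 0.678, -0.649, -0.062], [-0.316, -0.567, -0.76, 1.494], [0.0, 0.0, 0.0, 1.0]]
top [[383.7, 0.0, 320.7], [0.0, 383.7, 197.8], [0.0, 0.0, 1.0]] [-0.054  0.     0.     0.     0.   ] [[0.134, -0.991, 0.006, -0.102], [-0.969, -0.133, -0.207, 0.579], [0.206, 0.022, -0.978, 1.163], [0.0, 0.0, 0.0, 1.0]]
{'K': array([[357.9600126 ,   0.        , 318.04813869],
       [  0.        , 357.9600126 , 205.52338084],
       [  0.        ,   0.        ,   1.        ]]), 'distortion': array([0.02033586, 0.        , 0.        , 0.        , 0.        ]), 'hand_eye': array([[-8.06881062e-04, -9.54776839e-01, -2.97322279e-01,
         7.66083112e-02],
       [ 9.99998307e-01, -1.26214884e-03,  1.33925645e-03,
         4.21468903e-04],
       [-1.65395601e-03, -2.97320694e-01,  9.54776240e-01,
        -1.40954763e-01],
       [ 0.00000000e+00,  0.00000000e+00,  0.00000000e+00,
         1.00000000e+00]])}
```

View pics/scene.png

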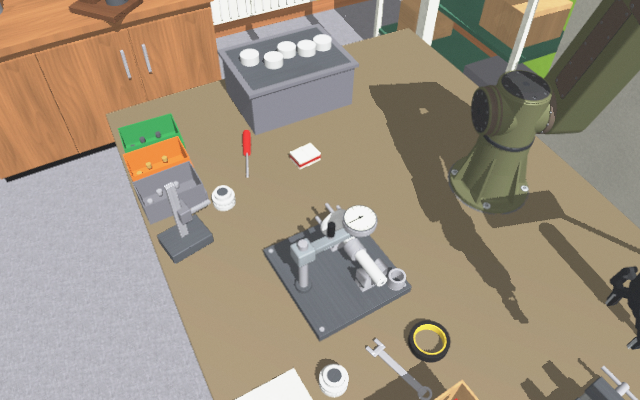

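View pics/top.png

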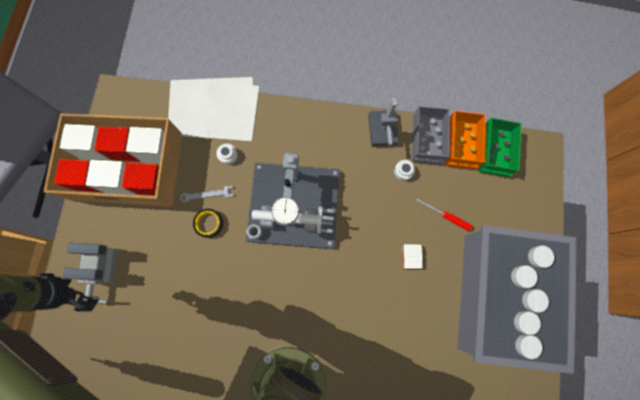

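Top view: dial at (285,210), grip at (288,182), column at (290,165), flange at about (328,220). So fixture y is roughly world +y. Next I measure the fixture pose from the depth images.

```bash
cat > h.py <<'E'
import numpy as np, cv2
from station import robot, snapshot, camera_model
from scipy.spatial.transform import Rotation as R
def ext(n,s=None):
    m=camera_model(n)
    if n!="wrist": return m,np.linalg.inv(m["camera_from_world"])
    T=np.eye(4);T[:3,:3]=R.from_rotvec(s["tool_rot"]).as_matrix();T[:3,3]=s["tcp_pos"]
    return m,T@m["hand_eye"]
def rays(n,uv,s=None):
    m,W=ext(n,s);uv=np.asarray(uv,float).reshape(-1,1,2)
    q=cv2.undistortPoints(uv,m["K"],m["distortion"])[:,0]
    return W[:3,3],np.c_[q,np.ones(len(q))]@W[:3,:3].T   # unit depth rays
def onplane(n,uv,z,s=None):
    o,r=rays(n,uv,s);return o+r*((z-o[2])/r[:,2])[:,None]
def cloud(n,d,s=None):
    h,w=d.shape;u,v=np.meshgrid(np.arange(w),np.arange(h))
    o,r=rays(n,np.stack([u,v],-1).reshape(-1,2),s)
    return (o+r*d.reshape(-1,1)).reshape(h,w,3)
def project(n,P,s=None):
    m,W=ext(n,s);C=np.linalg.inv(W)
    return cv2.projectPoints(np.asarray(P,float).reshape(-1,1,3),cv2.Rodrigues(C[:3,:3])[0],C[:3,3],m["K"],m["distortion"])[0][:,0]
E
cat > a.py <<'E'
from h import *
for n,box in(("top",(235,150,350,260)),("scene",(255,190,415,345))):
    f=np.load(n+".npz");p,d=f["p"],f["d"];C=cloud(n,d);x0,y0,x1,y1=box
    M=np.zeros(d.shape,bool);M[y0:y1,x0:x1]=1;M&=d>0
    z=C[...,2]
    pl=M&(z>.019)&(z<.031)
    k=cv2.morphologyEx(pl.astype(np.uint8),cv2.MORPH_OPEN,np.ones((3,3)))>0
    pts=C[k][:,:2].astype(np.float32);print(n,"plate",k.sum(),np.median(z[k]),cv2.minAreaRect(pts))
    dl=M&(z>.19)&(z<.215)&(p.min(-1)>150)
    print("dial px",dl.sum(),np.median(C[dl],0), cv2.minEnclosingCircle(C[dl][:,:2].astype(np.float32)))
    g=M&(z>.215)&(z<.245);print("grip",g.sum(),np.median(C[g],0) if g.any() else "", np.argwhere(g).mean(0) if g.any() else "")
E
python3 a.py
```

```text
top plate 4583 0.025732298780456908 ((0.5627784729003906, 0.06593798846006393), (0.26580724120140076, 0.28475189208984375), 3.1553847789764404)
dial px 626 [0.51194091 0.07291655 0.20056634] ((0.5744116306304932, 0.07854921370744705), 0.10255822539329529)
grip 35 [0.58649599 0.07389996 0.22616366] [181.08571429 286.54285714]
scene plate 6703 0.0251764212540464 ((0.5597690343856812, 0.12669458985328674), (0.2682463824748993, 0.4120796322822571), 2.5980799198150635)
dial px 926 [0.51884792 0.07759844 0.19996728] ((0.5763844847679138, 0.07015068829059601), 0.1051253005862236)
grip 60 [0.5890936  0.07642062 0.22483233] [224.98333333 330.46666667]
```

Emit:
{"method": "step_arm", "body": {"steps": [{"slide": [0,0,-0.01],"spin": 0.144,"jaw": 0},{"slide": [0,0,-0.01],"spin": 0.144,"jaw": 0},{"slide": [0,0,-0.01],"spin": 0.144,"jaw": 0},{"slide": [0,0,-0.01],"spin": 0.144,"jaw": 0},{"slide": [0,0,-0.01],"spin": 0.144,"jaw": 0},{"slide": [0,0,-0.01],"spin": 0.144,"jaw": 0},{"slide": [0,0,-0.01],"spin": 0.144,"jaw": 0},{"slide": [0,0,0],"spin": 0.144,"jaw": 0}]}}

```text
time: 0.9
tcp_pos: [0.2165, 0.5601, 0.3024]
tool_rot: [-2.172, -2.269, -0.002]
ft_force: [0.4, 0.8, -0.2]
finger_gap: 0.0002
gripper_force: 0.0
```

```bash
cat >> h.py <<'E'
def tool_delta(target):
    s=robot.sense();M=R.from_rotvec(s["tool_rot"]).as_matrix()
    x=M[:,0];print("t",s["time"],"tcp",np.round(s["tcp_pos"],4),"yaw_x",np.degrees(np.arctan2(x[1],x[0])).round(2),"ft",np.round(s["ft_force"],2),"gap",round(s["finger_gap"],4),"J",np.round(s["joint_pos"],2))
    print("tool slide",np.round(M.T@(np.array(target)-s["tcp_pos"]),4),M[:,2].round(3))
YAW=np.radians(3.155);ORG=np.array([.5099,.0705,0])
def fx(x,y,z,org=ORG,yaw=YAW):
    c,s=np.cos(yaw),np.sin(yaw);return np.array(org)+[c*x-s*y,s*x+c*y,z]
E
python3 -c "
from h import *
tool_delta(fx(.078,0,.29))"
```

```text
t 0.9 tcp [0.2165 0.5601 0.3024] yaw_x 92.52 ft [ 0.39  0.82 -0.19] gap 0.0002 J [ 1.2   0.3   0.09  1.36 -0.    2.73]
tool slide [-0.5012  0.3496  0.012 ] [ 0.     0.001 -1.   ]
```

Emit:
{"method": "step_arm", "body": {"steps": [{"slide": [-0.025,0.0175,0],"spin": 0,"jaw": 0},{"slide": [-0.025,0.0175,0],"spin": 0,"jaw": 0},{"slide": [-0.025,0.0175,0],"spin": 0,"jaw": 0},{"slide": [-0.025,0.0175,0],"spin": 0,"jaw": 0},{"slide": [-0.025,0.0175,0],"spin": 0,"jaw": 0},{"slide": [-0.025,0.0175,0],"spin": 0,"jaw": 0},{"slide": [-0.025,0.0175,0],"spin": 0,"jaw": 0},{"slide": [-0.025,0.0175,0],"spin": 0,"jaw": 0},{"slide": [-0.025,0.0175,0],"spin": 0,"jaw": 0},{"slide": [-0.025,0.0175,0],"spin": 0,"jaw": 0}]}}

```text
time: 1.9
tcp_pos: [0.404, 0.3175, 0.301]
tool_rot: [-2.165, -2.276, 0.001]
ft_force: [0.8, -0.3, 0.1]
finger_gap: 0.0001
gripper_force: 0.0
```

Emit:
{"method": "step_arm", "body": {"steps": [{"slide": [-0.025,0.0175,0],"spin": 0,"jaw": 0},{"slide": [-0.025,0.0175,0],"spin": 0,"jaw": 0},{"slide": [-0.025,0.0175,0],"spin": 0,"jaw": 0},{"slide": [-0.025,0.0175,0],"spin": 0,"jaw": 0},{"slide": [-0.025,0.0175,0],"spin": 0,"jaw": 0},{"slide": [-0.025,0.0175,0],"spin": 0,"jaw": 0},{"slide": [-0.025,0.0175,0],"spin": 0,"jaw": 0},{"slide": [-0.025,0.0175,0],"spin": 0,"jaw": 0},{"slide": [-0.025,0.0175,0],"spin": 0,"jaw": 0},{"slide": [0,0,0],"spin": 0,"jaw": 0}]}}

```text
time: 2.9
tcp_pos: [0.5736, 0.0991, 0.3003]
tool_rot: [2.169, 2.272, -0.002]
ft_force: [0.4, 0.5, 1.0]
finger_gap: -0.0001
gripper_force: 0.0
```

```bash
python3 -c "
from h import *
tool_delta(fx(.078,0,.26))
s=robot.sense()
p,d=snapshot('wrist');cv2.imwrite('pics/w1.png',p)
np.savez('w1.npz',p=p,d=d,r=s['tool_rot'],t=s['tcp_pos'])
print(project('wrist',[fx(.078,0,.23),fx(0,0,.202),fx(.15,0,.205)],s))
C=cloud('wrist',d,s);z=C[...,2]
w=(p.min(-1)>170)&(z>.192)&(z<.21)
print('dial',w.sum(),np.median(C[w],0),cv2.minEnclosingCircle(C[w][:,:2].astype(np.float32)))
"
```

```text
t 2.9 tcp [0.5736 0.0991 0.3003] yaw_x 92.65 ft [0.43 0.53 0.96] gap -0.0001 J [ 0.17  0.26  0.04  1.35 -0.    1.7 ]
tool slide [-0.0249  0.0131  0.0404] [-0.001 -0.001 -1.   ]
[[338.74573681 258.59603987]
 [228.63125414 242.54830423]
 [437.99984103 242.43007523]]
dial 6307 [0.50809369 0.07396216 0.19785214] ((0.5082924962043762, 0.07120925188064575), 0.03588562086224556)
```

View pics/w1.png

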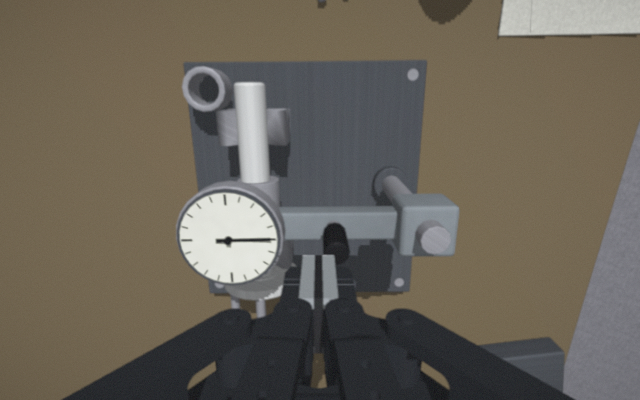

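The wrist view shows the dial at (229,241), where the model predicted (228.6,242.5), with the needle pointing at the column. The fixture pose holds to about 1.5 mm. I move over the grip, then push it down with the fingers shut.

Emit:
{"method": "step_arm", "body": {"steps": [{"slide": [-0.012,0.0065,0],"spin": 0,"jaw": 0},{"slide": [-0.0125,0.0065,0.01],"spin": 0,"jaw": 0},{"slide": [0,0,0.015],"spin": 0,"jaw": 0},{"slide": [0,0,0.015],"spin": 0,"jaw": 0},{"slide": [0,0,0.015],"spin": 0,"jaw": 0},{"slide": [0,0,0.007],"spin": 0,"jaw": 0},{"slide": [0,0,0],"spin": 0,"jaw": 0}]}}

```text
time: 3.65
tcp_pos: [0.5855, 0.0778, 0.2378]
tool_rot: [-2.164, -2.276, 0.003]
ft_force: [-0.5, 0.2, -0.2]
finger_gap: -0.0002
gripper_force: 0.0
```

```bash
python3 -c "
from h import *
tool_delta(fx(.078,0,.1875))"
```

```text
t 3.65 tcp [0.5855 0.0778 0.2378] yaw_x 92.88 ft [-0.49  0.19 -0.24] gap -0.0002 J [ 0.13  0.3  -0.06  1.22 -0.    1.65]
tool slide [-0.0031  0.0023  0.0503] [-0.002 -0.    -1.   ]
```

Emit:
{"method": "step_arm", "body": {"steps": [{"slide": [-0.003,0.002,0],"spin": 0,"jaw": 0},{"slide": [0,0,0.003],"spin": 0,"jaw": 0},{"slide": [0,0,0.003],"spin": 0,"jaw": 0},{"slide": [0,0,0.003],"spin": 0,"jaw": 0},{"slide": [0,0,0.003],"spin": 0,"jaw": 0},{"slide": [0,0,0.003],"spin": 0,"jaw": 0},{"slide": [0,0,0.003],"spin": 0,"jaw": 0},{"slide": [0,0,0.003],"spin": 0,"jaw": 0},{"slide": [0,0,0.003],"spin": 0,"jaw": 0},{"slide": [0,0,0.003],"spin": 0,"jaw": 0}]}}

```text
time: 4.65
tcp_pos: [0.5885, 0.0752, 0.2129]
tool_rot: [2.165, 2.276, 0.001]
ft_force: [-2.3, -0.4, 5.0]
finger_gap: -0.0003
gripper_force: 2.9
```

Emit:
{"method": "step_arm", "body": {"steps": [{"slide": [0,0,0.003],"spin": 0,"jaw": 0},{"slide": [0,0,0.003],"spin": 0,"jaw": 0},{"slide": [0,0,0.003],"spin": 0,"jaw": 0},{"slide": [0,0,0.003],"spin": 0,"jaw": 0},{"slide": [0,0,0.002],"spin": 0,"jaw": 0},{"slide": [0,0,0],"spin": 0,"jaw": 0}]}}

```text
time: 5.25
tcp_pos: [0.5885, 0.0752, 0.1986]
tool_rot: [2.165, 2.276, 0.001]
ft_force: [-0.6, 0.2, 3.5]
finger_gap: -0.0003
gripper_force: 1.4
```

```bash
python3 -c "
from h import *
tool_delta(fx(.078,0,.1875))"
```

```text
t 5.25 tcp [0.5885 0.0752 0.1986] yaw_x 92.87 ft [-0.61  0.17  3.51] gap -0.0003 J [ 0.13  0.31 -0.12  1.14  0.    1.65]
tool slide [-0.0004 -0.0007  0.0111] [ 0.  0. -1.]
```

Emit:
{"method": "step_arm", "body": {"steps": [{"slide": [0,0,0.002],"spin": 0,"jaw": 0},{"slide": [0,0,0.002],"spin": 0,"jaw": 0},{"slide": [0,0,0.002],"spin": 0,"jaw": 0},{"slide": [0,0,0.002],"spin": 0,"jaw": 0},{"slide": [0,0,0.002],"spin": 0,"jaw": 0},{"slide": [0,0,0.001],"spin": 0,"jaw": 0},{"slide": [0,0,0],"spin": 0,"jaw": 0},{"slide": [0,0,0],"spin": 0,"jaw": 0},{"slide": [0,0,0],"spin": 0,"jaw": 0}]}}

```text
time: 6.15
tcp_pos: [0.5886, 0.0752, 0.1878]
tool_rot: [2.165, 2.276, 0.001]
ft_force: [-2.8, 0.1, 5.0]
finger_gap: 0.0001
gripper_force: 2.7
```

```bash
cat >> h.py <<'E'
def needle(n,s,ztop,org=None):
    """needle angle (deg, clockwise seen from above, 0 to the column) from the dial rectified on its plane"""
    p,d=snapshot(n)
    g=np.linspace(-.045,.045,181)
    X,Y=np.meshgrid(g,-g)           # X right = fixture x, up = fixture y
    c,sn=np.cos(YAW),np.sin(YAW)
    P=np.stack([ORG[0]+c*X-sn*Y,ORG[1]+sn*X+c*Y,np.full_like(X,ztop)],-1)
    uv=project(n,P.reshape(-1,3),s).astype(np.float32).reshape(181,181,2)
    r=cv2.remap(p,uv[...,0],uv[...,1],cv2.INTER_LINEAR)
    gray=r.min(-1)
    w=(gray>130).astype(np.uint8);nc,l,st,ce=cv2.connectedComponentsWithStats(w)
    k=1+np.argmax(st[1:,4]);cnt=max(cv2.findContours((l==k).astype(np.uint8),cv2.RETR_EXTERNAL,cv2.CHAIN_APPROX_NONE)[0],key=len)
    hull=cv2.convexHull(cnt);(cx,cy),(a,b),_=cv2.fitEllipse(hull)
    pol=cv2.warpPolar(gray.astype(np.float32),(50,360),(cx,cy),50,cv2.WARP_POLAR_LINEAR)  # angle cw in image
    rad=(a+b)/4
    prof=pol[:,int(rad*.25):int(rad*.7)].mean(1)
    prof=cv2.GaussianBlur(np.r_[prof,prof,prof][None],(0,0),3)[0][360:720]
    i=int(prof.argmin());mid=sorted(prof)
    print(n,"dial",(round(cx),round(cy),round(a),round(b)),"needle deg",i,"dark",round(prof[i]),"median",round(mid[180]))
    return i,r,p
E
python3 -c "
from h import *
s=robot.sense();tool_delta(s['tcp_pos'])
ims=[]
for n in('wrist','top','scene'):
    try:
        i,r,p=needle(n,s,.159);ims.append(cv2.resize(r,(260,260)))
    except Exception as e: print(n,e)
cv2.imwrite('pics/n1.png',np.hstack(ims))"
```

```text
t 6.15 tcp [0.5886 0.0752 0.1878] yaw_x 92.87 ft [-2.77  0.06  4.96] gap 0.0001 J [ 0.13  0.32 -0.14  1.11 -0.    1.65]
tool slide [0. 0. 0.] [ 0.001  0.    -1.   ]
wrist dial (88, 90, 143, 143) needle deg 218 dark 66 median 215
top dial (106, 156, 21, 40) needle deg 271 dark 165 median 181
scene dial (106, 80, 182, 214) needle deg 144 dark 188 median 244
```

View pics/n1.png

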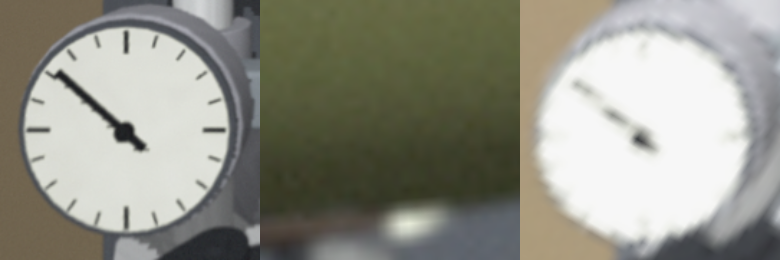

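Wrist view: needle at 218° clockwise, so about 6.1 mm pressed, a little under what step 1 needs. I raise the hand and check how far the arm has come down and where the bush stands.

Emit:
{"method": "step_arm", "body": {"steps": [{"slide": [0,0,-0.01],"spin": 0,"jaw": 0},{"slide": [0.01,0,-0.025],"spin": 0,"jaw": 0},{"slide": [0.02,-0.02,-0.025],"spin": 0,"jaw": 0},{"slide": [0.02,-0.03,-0.025],"spin": 0,"jaw": 0},{"slide": [0.02,-0.03,-0.025],"spin": 0,"jaw": 0},{"slide": [0.02,0,0],"spin": 0,"jaw": 0},{"slide": [0,0,0],"spin": 0,"jaw": 0},{"slide": [0,0,0],"spin": 0,"jaw": 0}]}}

```text
time: 7.1
tcp_pos: [0.5041, 0.1611, 0.2974]
tool_rot: [2.164, 2.277, -0.0]
ft_force: [0.4, -0.3, -0.3]
finger_gap: 0.0001
gripper_force: 0.0
```

```bash
python3 -c "
from h import *
s=robot.sense();tool_delta(s['tcp_pos'])
p,d=snapshot('wrist');cv2.imwrite('pics/w2.png',p)
np.savez('w2.npz',p=p,d=d,r=s['tool_rot'],t=s['tcp_pos'])
def loc(C):
    q=C-ORG;c,sn=np.cos(YAW),np.sin(YAW);return np.stack([c*q[...,0]+sn*q[...,1],-sn*q[...,0]+c*q[...,1],q[...,2]],-1)
for f in('w1','w2'):
    a=np.load(f+'.npz');ss=dict(tool_rot=a['r'],tcp_pos=a['t']);L=loc(cloud('wrist',a['d'],ss));p=a['p'];x,y,z=np.moveaxis(L,-1,0)
    def md(m,k=2):return (int(m.sum()),np.round(np.median(L[m],0)*1e3,2)) if m.any() else None
    print(f,'dial',md((p.min(-1)>170)&(np.hypot(x,y)<.03)&(z>.14)))
    print(' bar',md((abs(x-.06)<.008)&(abs(y)<.005)&(z>.1)&(z<.185)))
    print(' plate',md((abs(x-.1)<.03)&(abs(y-.08)<.03)&(z<.04)),'coltop',md((np.hypot(x-.15,y)<.008)&(z>.19)))
    for lo,hi in((.019,.09),(-.018,.0),(.0,.008),(.008,.018)):
        m=(y>lo)&(y<hi)&(abs(x)<.03)&(z>.06)&(z<.11);print('  y',lo,hi,m.sum(),end=' ')
        if m.sum()>20:
            A=np.c_[2*x[m],2*z[m],np.ones(m.sum())];b=x[m]**2+z[m]**2
            q=np.linalg.lstsq(A,b,rcond=None)[0];print('centre x z r mm',np.round([q[0]*1e3,q[1]*1e3,1e3*np.sqrt(q[2]+q[0]**2+q[1]**2)],2),'xr',x[m].min().round(4),x[m].max().round(4),'zmax',z[m].max().round(4))
        else: print()
"
```

```text
t 7.1 tcp [0.5041 0.1611 0.2974] yaw_x 92.92 ft [ 0.38 -0.27 -0.3 ] gap 0.0001 J [ 0.31  0.16 -0.09  1.32 -0.    1.83]
tool slide [0. 0. 0.] [ 0. -0. -1.]
w1 dial (4540, array([ -0.35,   2.33, 197.87]))
 bar (232, array([ 5.9810e+01, -1.0000e-01,  1.7432e+02]))
 plate (2895, array([100.24,  81.06,  23.35])) coltop (361, array([149.97,   0.22, 203.12]))
  y 0.019 0.09 3257 centre x z r mm [-0.86 66.78 22.63] xr -0.03 0.0299 zmax 0.0914
  y -0.018 0.0 58 centre x z r mm [ 5.86 73.65 17.73] xr 0.018 0.0238 zmax 0.0871
  y 0.0 0.008 81 centre x z r mm [ 8.   76.93 14.55] xr 0.0109 0.0236 zmax 0.0926
  y 0.008 0.018 309 centre x z r mm [ 3.39 75.38 17.88] xr -0.0201 0.0238 zmax 0.0959
w2 dial None
 bar (163, array([ 59.72,  -0.15, 135.82]))
 plate (2560, array([100.19,  80.72,  23.23])) coltop (299, array([1.4996e+02, 1.3000e-01, 2.0308e+02]))
  y 0.019 0.09 2817 centre x z r mm [-0.1  66.58 22.73] xr -0.03 0.03 zmax 0.0914
  y -0.018 0.0 0 
  y 0.0 0.008 0 
  y 0.008 0.018 170 centre x z r mm [ 1.4  73.32 19.02] xr -0.0191 0.0237 zmax 0.0902
```

View pics/w2.png

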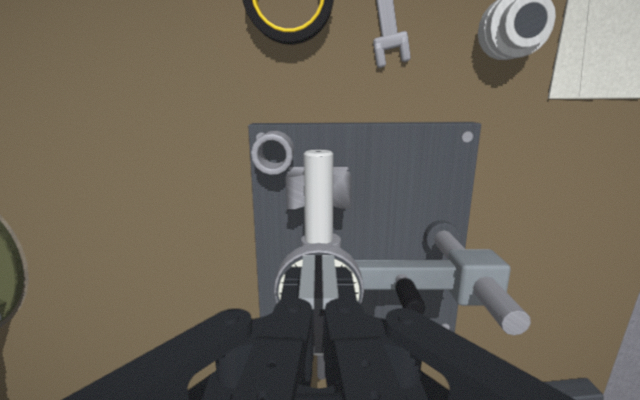

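The arm is down 38.5 mm and 6.1 mm are pressed in, so the bush stands at about 97.6 mm, mid-height and well clear of the low spot. I go back and lower it about 2.5 mm more.

Emit:
{"method": "step_arm", "body": {"steps": [{"slide": [-0.02,0,0],"spin": 0,"jaw": 0},{"slide": [-0.02,0.03,0.02],"spin": 0,"jaw": 0},{"slide": [-0.02,0.03,0.025],"spin": 0,"jaw": 0},{"slide": [-0.02,0.02,0.025],"spin": 0,"jaw": 0},{"slide": [-0.01,0,0.02],"spin": 0,"jaw": 0},{"slide": [0,0,0.012],"spin": 0,"jaw": 0},{"slide": [0,0,0.005],"spin": 0,"jaw": 0},{"slide": [0,0,0],"spin": 0,"jaw": 0},{"slide": [0,0,0],"spin": 0,"jaw": 0}]}}

```text
time: 8.05
tcp_pos: [0.5888, 0.0757, 0.1914]
tool_rot: [2.164, 2.276, 0.002]
ft_force: [-0.5, -0.7, -0.3]
finger_gap: -0.0002
gripper_force: 0.0
```

Emit:
{"method": "step_arm", "body": {"steps": [{"slide": [0,0,0.002],"spin": 0,"jaw": 0},{"slide": [0,0,0.002],"spin": 0,"jaw": 0},{"slide": [0,0,0.0015],"spin": 0,"jaw": 0},{"slide": [0,0,0],"spin": 0,"jaw": 0},{"slide": [0,0,0],"spin": 0,"jaw": 0},{"slide": [0,0,0],"spin": 0,"jaw": 0},{"slide": [0,0,0],"spin": 0,"jaw": 0}]}}

```text
time: 8.75
tcp_pos: [0.5891, 0.0757, 0.186]
tool_rot: [2.164, 2.276, 0.003]
ft_force: [-1.1, 1.7, 5.6]
finger_gap: -0.0
gripper_force: 2.9
```

```bash
python3 -c "
from h import *
s=robot.sense();tool_delta(s['tcp_pos'])
i,r,p=needle('wrist',s,.159)
i,r,p=needle('scene',s,.159)
cv2.imwrite('pics/sc2.png',p)"
```

```text
t 8.75 tcp [0.5891 0.0757 0.186 ] yaw_x 92.89 ft [-1.06  1.71  5.57] gap -0.0 J [ 0.13  0.32 -0.14  1.11  0.    1.65]
tool slide [0. 0. 0.] [ 0.002  0.001 -1.   ]
wrist dial (89, 88, 141, 142) needle deg 285 dark 64 median 215
scene dial (108, 78, 182, 210) needle deg 139 dark 173 median 243
```

Emit:
{"method": "step_arm", "body": {"steps": [{"slide": [0,0,0.001],"spin": 0,"jaw": 0},{"slide": [0,0,0.0005],"spin": 0,"jaw": 0},{"slide": [0,0,0],"spin": 0,"jaw": 0},{"slide": [0,0,0],"spin": 0,"jaw": 0},{"slide": [0,0,0],"spin": 0,"jaw": 0},{"slide": [0,0,0],"spin": 0,"jaw": 0}]}}

```text
time: 9.45
tcp_pos: [0.5891, 0.0757, 0.1846]
tool_rot: [2.164, 2.276, 0.003]
ft_force: [-1.4, 1.2, 6.0]
finger_gap: -0.0001
gripper_force: 3.2
```

```bash
python3 -c "
from h import *
s=robot.sense();tool_delta(fx(0,-.123,.20))
i,r,p=needle('wrist',s,.157)"
```

```text
t 9.45 tcp [0.5891 0.0757 0.1846] yaw_x 92.89 ft [-1.41  1.2   5.96] gap -0.0001 J [ 0.13  0.32 -0.14  1.1   0.    1.65]
tool slide [-0.1242 -0.0787 -0.0156] [ 0.002  0.001 -1.   ]
wrist dial (89, 89, 142, 142) needle deg 337 dark 69 median 215
```

Emit:
{"method": "step_arm", "body": {"steps": [{"slide": [0,0,-0.01],"spin": 0,"jaw": 0},{"slide": [0,0,-0.03],"spin": 0,"jaw": 0},{"slide": [-0.025,0,-0.03],"spin": 0,"jaw": 20},{"slide": [-0.025,0,-0.025],"spin": 0,"jaw": 25},{"slide": [-0.025,0,0],"spin": 0,"jaw": 25},{"slide": [-0.025,0,0],"spin": 0,"jaw": 25},{"slide": [0,0,0],"spin": 0,"jaw": 25},{"slide": [0,0,0],"spin": 0,"jaw": 25}]}}

```text
time: 10.3
tcp_pos: [0.5934, -0.0249, 0.2786]
tool_rot: [-2.166, -2.275, -0.0]
ft_force: [0.7, 0.6, 0.1]
finger_gap: 0.0214
gripper_force: 0.0
```

```bash
python3 -c "
from h import *
s=robot.sense();tool_delta(fx(0,-.123,.20))
i,r,p=needle('wrist',s,.157)
p,d=snapshot('wrist');cv2.imwrite('pics/w3.png',p)
np.savez('w3.npz',p=p,d=d,r=s['tool_rot'],t=s['tcp_pos'])
for a in(0,-90,90,45): 
  print(a,project('wrist',[fx(.032*np.sin(np.radians(a)),y,.076+.032*np.cos(np.radians(a))) for y in(-.1,-.137)],s).round().tolist())
"
```

```text
t 10.3 tcp [ 0.5934 -0.0249  0.2786] yaw_x 92.8 ft [0.72 0.55 0.11] gap 0.0214 J [-0.04  0.29  0.03  1.31  0.    1.48]
tool slide [-0.0236 -0.078   0.0786] [ 0.  0. -1.]
wrist dial (89, 89, 143, 143) needle deg 334 dark 86 median 227
0 [[231.0, 185.0], [234.0, 224.0]]
-90 [[206.0, 177.0], [210.0, 213.0]]
90 [[271.0, 177.0], [273.0, 213.0]]
45 [[258.0, 182.0], [260.0, 220.0]]
```

View pics/w3.png

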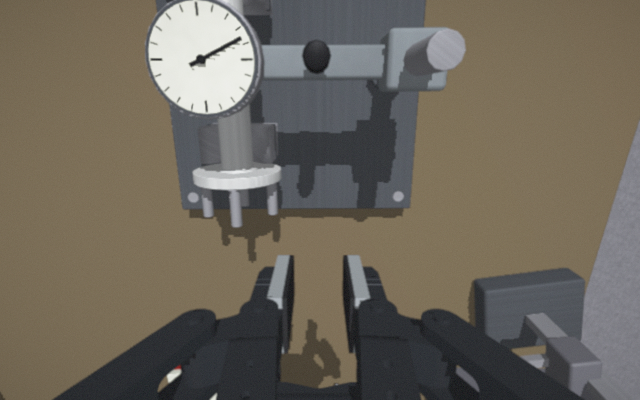

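Emit:
{"method": "step_arm", "body": {"steps": [{"slide": [-0.006,-0.02,0.01],"spin": 0,"jaw": 30},{"slide": [-0.006,-0.02,0.01],"spin": 0,"jaw": 30},{"slide": [-0.006,-0.02,0.02],"spin": 0,"jaw": 30},{"slide": [-0.0055,-0.0165,0.02],"spin": 0,"jaw": 30},{"slide": [0,0,0.02],"spin": 0,"jaw": 30},{"slide": [0,0,0.02],"spin": 0,"jaw": 30},{"slide": [0,0,0],"spin": 0,"jaw": 30},{"slide": [0,0,0],"spin": 0,"jaw": 30}]}}

```text
time: 11.2
tcp_pos: [0.5181, -0.0513, 0.1785]
tool_rot: [-2.164, -2.277, 0.001]
ft_force: [0.9, 0.1, -0.1]
finger_gap: 0.0256
gripper_force: 0.0
```

```bash
cat >> h.py <<'E'
def loc(C):
    q=C-ORG;c,sn=np.cos(YAW),np.sin(YAW);return np.stack([c*q[...,0]+sn*q[...,1],-sn*q[...,0]+c*q[...,1],q[...,2]],-1)
E
python3 -c "
from h import *
a=np.load('w3.npz');ss=dict(tool_rot=a['r'],tcp_pos=a['t']);L=loc(cloud('wrist',a['d'],ss));x,y,z=np.moveaxis(L,-1,0)
m=(y<-.106)&(y>-.135)&(z>.06)&(z<.12)&(abs(x)<.045)
for lo,hi in((-.045,-.02),(-.015,.018),(.02,.045)):
  k=m&(x>lo)&(x<hi);print(k.sum(),L[k].mean(0).round(4),L[k].max(0).round(4),L[k].min(0).round(4))
tool_delta(fx(0.0015,-.122,.094))
s=robot.sense();print(loc(np.array(s['tcp_pos'])))
"
```

```text
257 [-0.0321 -0.122   0.0809] [-0.0279 -0.108   0.0836] [-0.0374 -0.1348  0.0745]
330 [ 0.0023 -0.1203  0.1101] [ 0.0067 -0.1061  0.1128] [-0.0037 -0.1349  0.1052]
266 [ 0.032  -0.1208  0.0754] [ 0.0365 -0.1062  0.0783] [ 0.0266 -0.1349  0.0712]
t 11.2 tcp [ 0.5181 -0.0513  0.1785] yaw_x 92.93 ft [ 0.94  0.12 -0.1 ] gap 0.0256 J [-0.1   0.19 -0.33  1.05  0.    1.42]
tool slide [0.0001 0.0001 0.0845] [-0.001  0.    -1.   ]
[ 0.00147653 -0.12208583  0.17853743]
```

Emit:
{"method": "step_arm", "body": {"steps": [{"slide": [0,0.001,0.015],"spin": 0,"jaw": 30},{"slide": [0,0,0.015],"spin": 0,"jaw": 30},{"slide": [0,0,0.015],"spin": 0,"jaw": 30},{"slide": [0,0,0.015],"spin": 0,"jaw": 30},{"slide": [0,0,0.012],"spin": 0,"jaw": 30},{"slide": [0,0,0.012],"spin": 0,"jaw": 25},{"slide": [0,0,0],"spin": 0,"jaw": 18},{"slide": [0,0,0],"spin": 0,"jaw": 16},{"slide": [0,0,0],"spin": 0,"jaw": 16}]}}

```text
time: 12.1
tcp_pos: [0.5199, -0.052, 0.095]
tool_rot: [2.165, 2.276, 0.001]
ft_force: [0.4, 0.8, -0.1]
finger_gap: 0.0136
gripper_force: 0.0
```

```bash
python3 -c "
from h import *
s=robot.sense();print(loc(np.array(s['tcp_pos'])));tool_delta(s['tcp_pos'])
i,r,p=needle('scene',s,.157);cv2.imwrite('pics/s3.png',cv2.resize(p[150:310,250:450],(800,640))[:600])
for n in ('wrist','top'):
  p,_=snapshot(n);cv2.imwrite(f'pics/{n}4.png',p)
q=np.arange(0,61,10)+5;print(np.round(np.c_[q,32*np.sin(np.radians(q)),32*np.cos(np.radians(q))-32],1).tolist())
"
```

```text
[ 0.00320041 -0.12289087  0.09503541]
t 12.1 tcp [ 0.5199 -0.052   0.095 ] yaw_x 92.87 ft [ 0.39  0.77 -0.07] gap 0.0136 J [-0.1   0.27 -0.44  0.86 -0.    1.42]
tool slide [0. 0. 0.] [ 0.001 -0.    -1.   ]
scene dial (125, 89, 204, 237) needle deg 172 dark 150 median 242
[[5.0, 2.8, -0.1], [15.0, 8.3, -1.1], [25.0, 13.5, -3.0], [35.0, 18.4, -5.8], [45.0, 22.6, -9.4], [55.0, 26.2, -13.6], [65.0, 29.0, -18.5]]
```

View pics/s3.png

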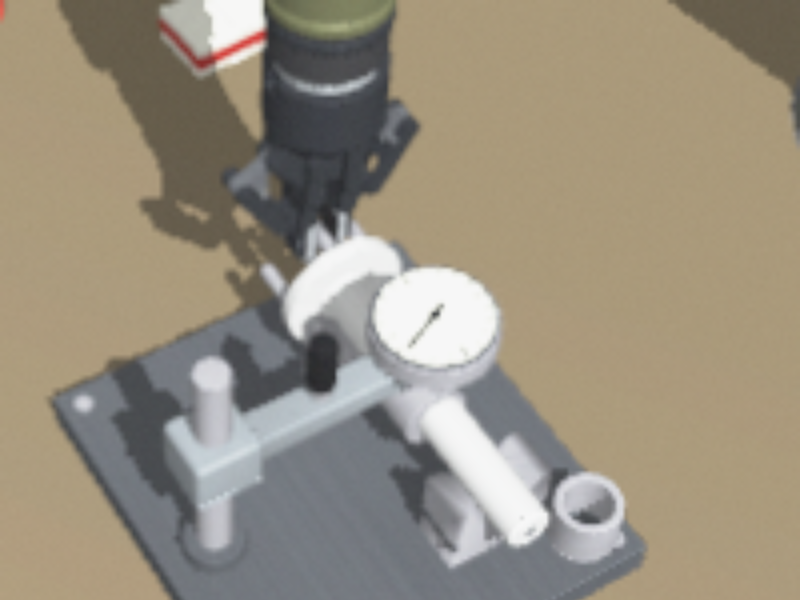

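Scene view: the fingers stand either side of pin 1 at the top, and the needle is still readable. I lead pin 1 towards the column.

Emit:
{"method": "step_arm", "body": {"steps": [{"slide": [0,0.0028,0.0004],"spin": 0,"jaw": 16},{"slide": [0,0.0027,0.0006],"spin": 0,"jaw": 16},{"slide": [0,0.0027,0.0008],"spin": 0,"jaw": 16},{"slide": [0,0.0026,0.0011],"spin": 0,"jaw": 16},{"slide": [0,0.0025,0.0013],"spin": 0,"jaw": 16},{"slide": [0,0,0],"spin": 0,"jaw": 16}]}}

```text
time: 12.85
tcp_pos: [0.533, -0.0512, 0.0898]
tool_rot: [2.165, 2.276, 0.0]
ft_force: [-0.3, -0.5, -0.4]
finger_gap: 0.0139
gripper_force: 0.4
```

```bash
cat >> h.py <<'E'
def scene_needle(z=.155):
    p,_=snapshot("scene");g=np.linspace(-.045,.045,361);X,Y=np.meshgrid(g,-g);c,sn=np.cos(YAW),np.sin(YAW)
    P=np.stack([ORG[0]+c*X-sn*Y,ORG[1]+sn*X+c*Y,np.full_like(X,z)],-1)
    uv=project("scene",P.reshape(-1,3)).astype(np.float32).reshape(361,361,2)
    r=cv2.remap(p,uv[...,0],uv[...,1],cv2.INTER_CUBIC);gray=r.min(-1)
    l=cv2.connectedComponentsWithStats((gray>232).astype(np.uint8));k=1+np.argmax(l[2][1:,4])
    cnt=max(cv2.findContours((l[1]==k).astype(np.uint8),cv2.RETR_EXTERNAL,cv2.CHAIN_APPROX_NONE)[0],key=len)
    h=cv2.convexHull(cnt);m=cv2.fillConvexPoly(np.zeros_like(gray),h,255);m=cv2.erode(m,np.ones((45,45)))
    (cx,cy),rad=cv2.minEnclosingCircle(h)
    dk=np.clip(235.-gray,0,None)*(m>0);v,u=np.nonzero(dk>15);w=dk[v,u]
    mu=np.array([(u*w).sum(),(v*w).sum()])/w.sum();q=np.c_[u,v]-mu
    e=np.linalg.eigh((q*w[:,None]).T@q)[1][:,1]
    if e@(mu-[cx,cy])<0:e=-e      # long side: centroid lies on the needle's side
    print("scene needle",np.degrees(np.arctan2(e[1],e[0])).round(1)%360,"centre",round(cx),round(cy),"r",round(rad),"offset",np.round(mu-[cx,cy],1),"n",len(u))
    return r,p
E
python3 -c "
from h import *
s=robot.sense();print(loc(np.array(s['tcp_pos'])));tool_delta(s['tcp_pos'])
r,p=scene_needle();cv2.imwrite('pics/r5.png',np.hstack([r,cv2.resize(p[200:240,335:385],(440,361),interpolation=cv2.INTER_CUBIC)]))"
```

```text
[ 0.01641276 -0.12282268  0.08980057]
t 12.85 tcp [ 0.533  -0.0512  0.0898] yaw_x 92.87 ft [-0.31 -0.54 -0.45] gap 0.0139 J [-0.1   0.29 -0.41  0.86  0.    1.42]
tool slide [0. 0. 0.] [ 0.  0. -1.]
scene needle 309.5 centre 169 191 r 144 offset [ 14.2 -17.4] n 2559
```

View pics/r5.png

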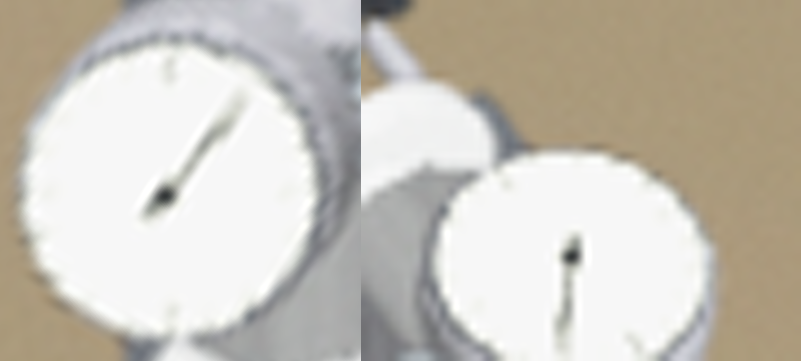

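The scene reader works: the needle fell from 337° to 309°, so this direction leads to the low spot. I continue.

Emit:
{"method": "step_arm", "body": {"steps": [{"slide": [0,0.0024,0.0015],"spin": 0,"jaw": 16},{"slide": [0,0.0022,0.0017],"spin": 0,"jaw": 16},{"slide": [0,0.0021,0.0019],"spin": 0,"jaw": 16},{"slide": [0,0.0019,0.0021],"spin": 0,"jaw": 16},{"slide": [0,0.0017,0.0022],"spin": 0,"jaw": 16},{"slide": [0,0,0],"spin": 0,"jaw": 16}]}}

```text
time: 13.5
tcp_pos: [0.543, -0.0508, 0.0803]
tool_rot: [-2.165, -2.276, -0.0]
ft_force: [-1.8, 0.2, -1.8]
finger_gap: 0.0136
gripper_force: 0.6
```

```bash
python3 -c "
from h import *
s=robot.sense();print(loc(np.array(s['tcp_pos'])));tool_delta(s['tcp_pos'])
r,p=scene_needle()"
```

```text
[ 0.02642062 -0.12291191  0.08026759]
t 13.5 tcp [ 0.543  -0.0508  0.0803] yaw_x 92.87 ft [-1.81  0.23 -1.78] gap 0.0136 J [-0.09  0.32 -0.4   0.85  0.    1.43]
tool slide [0. 0. 0.] [ 0.  0. -1.]
scene needle 295.7 centre 169 191 r 144 offset [  9.7 -22.3] n 2706
```

Emit:
{"method": "step_arm", "body": {"steps": [{"slide": [0,-0.001,0],"spin": 0,"jaw": 20},{"slide": [0,0,-0.01],"spin": 0,"jaw": 22},{"slide": [0,0,-0.02],"spin": 0,"jaw": 22},{"slide": [0,0,-0.025],"spin": 0,"jaw": 25},{"slide": [0,0,-0.025],"spin": 0,"jaw": 30},{"slide": [0,0,-0.02],"spin": 0,"jaw": 30},{"slide": [0,0,0],"spin": 0,"jaw": 30},{"slide": [0,0,0],"spin": 0,"jaw": 30}]}}

```text
time: 14.35
tcp_pos: [0.5424, -0.0509, 0.1815]
tool_rot: [2.164, 2.275, 0.002]
ft_force: [-0.0, 0.4, -0.1]
finger_gap: 0.0257
gripper_force: 0.0
```

```bash
cat >> h.py <<'E'
def pins():
    s=robot.sense();p,d=snapshot("wrist");L=loc(cloud("wrist",d,s));x,y,z=np.moveaxis(L,-1,0)
    m=((y<-.104)&(y>-.138)&(z>.07)&(z<.12)&(abs(x)<.045)&(d>0)).astype(np.uint8)
    n,l,st,_=cv2.connectedComponentsWithStats(m)
    for k in range(1,n):
        if st[k,4]>25:
            q=L[l==k];cx=(q[:,0].min()+q[:,0].max())/2;cz=np.percentile(q[:,2],90)-.005+.0015
            print("pin x %.4f z %.4f n %d angle %.0f  y %.3f..%.3f"%(cx,cz,st[k,4],np.degrees(np.arctan2(cx,cz-.076)),q[:,1].min(),q[:,1].max()))
E
python3 -c "
from h import *
s=robot.sense();print(loc(np.array(s['tcp_pos'])));tool_delta(s['tcp_pos'])
pins();scene_needle()
print(project('wrist',[fx(-.02,-.12,.1)],s))"
```

```text
[ 0.02580919 -0.12298566  0.18145426]
t 14.35 tcp [ 0.5424 -0.0509  0.1815] yaw_x 92.86 ft [-0.01  0.39 -0.11] gap 0.0257 J [-0.09  0.23 -0.27  1.07  0.    1.43]
tool slide [0. 0. 0.] [ 0.002 -0.    -1.   ]
pin x 0.0244 z 0.0960 n 688 angle 51  y -0.138..-0.104
pin x -0.0206 z 0.1011 n 801 angle -39  y -0.138..-0.104
scene needle 295.6 centre 169 191 r 144 offset [  9.8 -22.4] n 2728
[[248.19126849 212.84777706]]
```

Emit:
{"method": "step_arm", "body": {"steps": [{"slide": [0,-0.0155,0],"spin": 0,"jaw": 28},{"slide": [0,-0.0155,0],"spin": 0,"jaw": 28},{"slide": [0,-0.0155,0],"spin": 0,"jaw": 28},{"slide": [0,0,0.015],"spin": 0,"jaw": 28},{"slide": [0,0,0.02],"spin": 0,"jaw": 28},{"slide": [0,0,0.02],"spin": 0,"jaw": 28},{"slide": [0,0,0.02],"spin": 0,"jaw": 28},{"slide": [0,0,0.018],"spin": 0,"jaw": 25},{"slide": [0,0,0],"spin": 0,"jaw": 18},{"slide": [0,0,0],"spin": 0,"jaw": 16}]}}

```text
time: 15.45
tcp_pos: [0.4947, -0.0531, 0.0872]
tool_rot: [-2.164, -2.275, 0.002]
ft_force: [0.5, 0.5, 0.7]
finger_gap: 0.0136
gripper_force: 0.0
```

```bash
python3 -c "
from h import *
s=robot.sense();print(loc(np.array(s['tcp_pos'])));tool_delta(s['tcp_pos'])
scene_needle()
q=np.radians(np.arange(-36.5,60,5));print(np.round(np.c_[np.degrees(q),2.79*np.cos(q),2.79*np.sin(q)],1).tolist())"
```

```text
[-0.02197145 -0.12256679  0.08716162]
t 15.45 tcp [ 0.4947 -0.0531  0.0872] yaw_x 92.87 ft [0.53 0.54 0.74] gap 0.0136 J [-0.11  0.23 -0.5   0.84  0.    1.41]
tool slide [0. 0. 0.] [-0.002  0.    -1.   ]
scene needle 295.5 centre 169 191 r 144 offset [  9.7 -22.3] n 2734
[[-36.5, 2.2, -1.7], [-31.5, 2.4, -1.5], [-26.5, 2.5, -1.2], [-21.5, 2.6, -1.0], [-16.5, 2.7, -0.8], [-11.5, 2.7, -0.6], [-6.5, 2.8, -0.3], [-1.5, 2.8, -0.1], [3.5, 2.8, 0.2], [8.5, 2.8, 0.4], [13.5, 2.7, 0.7], [18.5, 2.6, 0.9], [23.5, 2.6, 1.1], [28.5, 2.5, 1.3], [33.5, 2.3, 1.5], [38.5, 2.2, 1.7], [43.5, 2.0, 1.9], [48.5, 1.8, 2.1], [53.5, 1.7, 2.2], [58.5, 1.5, 2.4]]
```

Emit:
{"method": "step_arm", "body": {"steps": [{"slide": [0,0.0025,-0.001],"spin": 0,"jaw": 16},{"slide": [0,0.0022,-0.0017],"spin": 0,"jaw": 16},{"slide": [0,0.0024,-0.0015],"spin": 0,"jaw": 16},{"slide": [0,0.0025,-0.0012],"spin": 0,"jaw": 16},{"slide": [0,0.0026,-0.001],"spin": 0,"jaw": 16},{"slide": [0,0,0],"spin": 0,"jaw": 16}]}}

```text
time: 16.1
tcp_pos: [0.5072, -0.0526, 0.0947]
tool_rot: [-2.165, -2.276, 0.001]
ft_force: [-5.0, -1.1, 2.7]
finger_gap: 0.0138
gripper_force: 2.3
```

```bash
python3 -c "
from h import *
s=robot.sense();print(loc(np.array(s['tcp_pos'])),s['ft_force'])
scene_needle()"
```

```text
[-0.009504   -0.12276997  0.0946673 ] [-5.02289997 -1.11567159  2.7494928 ]
scene needle 334.5 centre 169 191 r 144 offset [23.6 -8.3] n 2715
```

Emit:
{"method": "step_arm", "body": {"steps": [{"slide": [0,0.0027,-0.0008],"spin": 0,"jaw": 16},{"slide": [0,0.0027,-0.0006],"spin": 0,"jaw": 16},{"slide": [0,0.0028,-0.0003],"spin": 0,"jaw": 16},{"slide": [0,0.0028,-0.0001],"spin": 0,"jaw": 16},{"slide": [0,0,0],"spin": 0,"jaw": 16}]}}

```text
time: 16.65
tcp_pos: [0.5195, -0.052, 0.0962]
tool_rot: [2.165, 2.276, 0.002]
ft_force: [-1.3, -0.2, 0.1]
finger_gap: 0.0136
gripper_force: 0.6
```

```bash
python3 -c "
from h import *
s=robot.sense();print(loc(np.array(s['tcp_pos'])),s['ft_force'])
scene_needle()"
```

```text
[ 0.00283533 -0.12282538  0.09619888] [-1.27365735 -0.2461428   0.10443282]
scene needle 311.3 centre 169 191 r 144 offset [ 13.5 -14.6] n 2528
```

Emit:
{"method": "step_arm", "body": {"steps": [{"slide": [0,-0.001,0],"spin": 0,"jaw": 22},{"slide": [0,0,-0.01],"spin": 0,"jaw": 25},{"slide": [0,0,-0.025],"spin": 0,"jaw": 28},{"slide": [0,0,-0.03],"spin": 0,"jaw": 28},{"slide": [0,0,-0.03],"spin": 0,"jaw": 28},{"slide": [0.005,0.02,-0.03],"spin": 0,"jaw": 28},{"slide": [0.005,0.02,-0.03],"spin": 0,"jaw": 28},{"slide": [0.005,0.02,-0.02],"spin": 0,"jaw": 28},{"slide": [0.005,0.02,-0.01],"spin": 0,"jaw": 28},{"slide": [0,0,0],"spin": 0,"jaw": 28}]}}

```text
time: 17.7
tcp_pos: [0.5995, -0.0275, 0.2833]
tool_rot: [2.162, 2.275, 0.006]
ft_force: [0.2, 0.2, -0.2]
finger_gap: 0.0243
gripper_force: 0.0
```

```bash
cat >> h.py <<'E'
def obs():
    s=robot.sense();print(loc(np.array(s['tcp_pos'])).round(4))
    needle('wrist',s,.155);pins();scene_needle()
    p,d=snapshot('wrist');L=loc(cloud('wrist',d,s));x,y,z=np.moveaxis(L,-1,0)
    m=(y>-.0985)&(y<-.0915)&(z>.1)&(abs(x)<.04);print('flange top z',z[m].max().round(4) if m.any() else None)
E
python3 -c "
from h import *
obs()"
```

```text
[ 0.0841 -0.1028  0.2833]
wrist dial (87, 89, 144, 145) needle deg 309 dark 86 median 227
pin x 0.0315 z 0.0746 n 307 angle 93  y -0.138..-0.105
pin x -0.0327 z 0.0776 n 291 angle -87  y -0.138..-0.108
pin x 0.0004 z 0.1081 n 383 angle 1  y -0.138..-0.104
scene needle 311.4 centre 169 191 r 144 offset [ 13.8 -15.7] n 2490
flange top z 0.3589
```

Wrist reading is 309°, which agrees with the scene reader. All readings fit a low spot at about 54° of turn, needle about 292°, and that is already passed. The high spot lies about 147° further on, at needle about 508°, which shows as 148°. I return to pin 4 and go slower.

Emit:
{"method": "step_arm", "body": {"steps": [{"slide": [-0.005,-0.021,0.01],"spin": 0,"jaw": 28},{"slide": [-0.005,-0.021,0.02],"spin": 0,"jaw": 28},{"slide": [-0.005,-0.021,0.03],"spin": 0,"jaw": 28},{"slide": [-0.005,-0.0205,0.03],"spin": 0,"jaw": 28},{"slide": [0,0,0.03],"spin": 0,"jaw": 28},{"slide": [0,0,0.03],"spin": 0,"jaw": 28},{"slide": [0,0,0.025],"spin": 0,"jaw": 28},{"slide": [0,0,0.013],"spin": 0,"jaw": 24},{"slide": [0,0,0],"spin": 0,"jaw": 18},{"slide": [0,0,0],"spin": 0,"jaw": 16}]}}

```text
time: 18.9
tcp_pos: [0.5139, -0.0523, 0.0935]
tool_rot: [2.165, 2.276, -0.0]
ft_force: [-0.3, 0.2, 0.2]
finger_gap: 0.014
gripper_force: 0.0
```

```bash
python3 -c "
from h import *
tool_delta(fx(.0005,-.1225,.095));scene_needle()
q=np.radians(np.arange(4,60,4));print(np.round(np.c_[np.degrees(q),2.234*np.cos(q),2.234*np.sin(q)],1).tolist())"
```

```text
t 18.9 tcp [ 0.5139 -0.0523  0.0935] yaw_x 92.86 ft [-0.34  0.24  0.23] gap 0.014 J [-0.1   0.26 -0.45  0.86 -0.    1.42]
tool slide [ 0.0004  0.0032 -0.0015] [-0. -0. -1.]
scene needle 306.5 centre 169 191 r 144 offset [ 15.7 -21.5] n 2337
[[4.0, 2.2, 0.2], [8.0, 2.2, 0.3], [12.0, 2.2, 0.5], [16.0, 2.1, 0.6], [20.0, 2.1, 0.8], [24.0, 2.0, 0.9], [28.0, 2.0, 1.0], [32.0, 1.9, 1.2], [36.0, 1.8, 1.3], [40.0, 1.7, 1.4], [44.0, 1.6, 1.6], [48.0, 1.5, 1.7], [52.0, 1.4, 1.8], [56.0, 1.2, 1.9]]
```

Emit:
{"method": "step_arm", "body": {"steps": [{"slide": [0,0.0015,-0.0005],"spin": 0,"jaw": 16},{"slide": [0,0.0015,-0.0005],"spin": 0,"jaw": 16},{"slide": [0,0.002,0],"spin": 0,"jaw": 16},{"slide": [0,0.0022,0.0002],"spin": 0,"jaw": 16},{"slide": [0,0.0022,0.0003],"spin": 0,"jaw": 16},{"slide": [0,0.0022,0.0005],"spin": 0,"jaw": 16},{"slide": [0,0.0021,0.0006],"spin": 0,"jaw": 16},{"slide": [0,0.0021,0.0008],"spin": 0,"jaw": 16}]}}

```text
time: 19.75
tcp_pos: [0.53, -0.0514, 0.0914]
tool_rot: [-2.165, -2.276, 0.0]
ft_force: [-3.2, 0.4, 1.5]
finger_gap: 0.0132
gripper_force: 1.7
```

```bash
python3 -c "
from h import *
s=robot.sense();print(loc(np.array(s['tcp_pos'])),s['ft_force'].round(2))
scene_needle()"
```

```text
[ 0.01338277 -0.12282408  0.09138357] [-3.2   0.36  1.47]
scene needle 331.4 centre 169 191 r 144 offset [21.3 -8.5] n 2726
```

Emit:
{"method": "step_arm", "body": {"steps": [{"slide": [0,0.002,0.0009],"spin": 0,"jaw": 16},{"slide": [0,0.002,0.001],"spin": 0,"jaw": 16},{"slide": [0,0.0019,0.0012],"spin": 0,"jaw": 16},{"slide": [0,0.0018,0.0013],"spin": 0,"jaw": 16},{"slide": [0,0.0017,0.0014],"spin": 0,"jaw": 16}]}}

```text
time: 20.3
tcp_pos: [0.5393, -0.051, 0.0856]
tool_rot: [-2.165, -2.276, 0.0]
ft_force: [-3.7, -0.5, 2.7]
finger_gap: 0.0139
gripper_force: 1.8
```

```bash
python3 -c "
from h import *
s=robot.sense();print(loc(np.array(s['tcp_pos'])),s['ft_force'].round(2))
scene_needle()"
```

```text
[ 0.02267095 -0.12289665  0.0855638 ] [-3.73 -0.47  2.72]
scene needle 1.2 centre 169 191 r 144 offset [28.2  5.2] n 2687
```

Emit:
{"method": "step_arm", "body": {"steps": [{"slide": [0,0.0016,0.0016],"spin": 0,"jaw": 16},{"slide": [0,0.0015,0.0017],"spin": 0,"jaw": 16},{"slide": [0,0.0014,0.0018],"spin": 0,"jaw": 16},{"slide": [0,0.0012,0.0018],"spin": 0,"jaw": 16},{"slide": [0,0,0],"spin": 0,"jaw": 16},{"slide": [0,-0.0015,0],"spin": 0,"jaw": 20},{"slide": [0,0,-0.01],"spin": 0,"jaw": 22},{"slide": [0,0,-0.03],"spin": 0,"jaw": 22},{"slide": [0,0,-0.03],"spin": 0,"jaw": 28},{"slide": [0,0,-0.03],"spin": 0,"jaw": 28}]}}

```text
time: 21.35
tcp_pos: [0.544, -0.0508, 0.1809]
tool_rot: [2.164, 2.275, 0.002]
ft_force: [0.6, 0.2, -0.1]
finger_gap: 0.0235
gripper_force: 0.0
```

```bash
python3 -c "
from h import *
s=robot.sense();print(loc(np.array(s['tcp_pos'])),s['ft_force'].round(2))
pins();scene_needle()"
```

```text
[ 0.02734342 -0.12295316  0.18094515] [ 0.56  0.18 -0.07]
pin x 0.0264 z 0.0931 n 711 angle 57  y -0.138..-0.104
pin x -0.0179 z 0.1031 n 814 angle -33  y -0.138..-0.104
scene needle 30.3 centre 169 191 r 144 offset [19.4 17.7] n 2782
```

Emit:
{"method": "step_arm", "body": {"steps": [{"slide": [0,-0.015,0],"spin": 0,"jaw": 28},{"slide": [0,-0.015,0],"spin": 0,"jaw": 28},{"slide": [0,-0.0145,0],"spin": 0,"jaw": 28},{"slide": [0,0,0.015],"spin": 0,"jaw": 28},{"slide": [0,0,0.02],"spin": 0,"jaw": 28},{"slide": [0,0,0.02],"spin": 0,"jaw": 28},{"slide": [0,0,0.02],"spin": 0,"jaw": 28},{"slide": [0,0,0.014],"spin": 0,"jaw": 25},{"slide": [0,0,0],"spin": 0,"jaw": 18},{"slide": [0,0,0],"spin": 0,"jaw": 16}]}}

```text
time: 22.45
tcp_pos: [0.4991, -0.053, 0.0901]
tool_rot: [-2.165, -2.276, -0.0]
ft_force: [-0.9, 0.2, -0.6]
finger_gap: 0.0134
gripper_force: 0.0
```

Emit:
{"method": "step_arm", "body": {"steps": [{"slide": [0,0.001,-0.0005],"spin": 0,"jaw": 16},{"slide": [0,0.0018,-0.0012],"spin": 0,"jaw": 16},{"slide": [0,0.0019,-0.0011],"spin": 0,"jaw": 16},{"slide": [0,0.002,-0.001],"spin": 0,"jaw": 16},{"slide": [0,0.002,-0.0009],"spin": 0,"jaw": 16},{"slide": [0,0.0021,-0.0008],"spin": 0,"jaw": 16}]}}

```text
time: 23.05
tcp_pos: [0.5083, -0.0525, 0.0955]
tool_rot: [-2.164, -2.275, 0.003]
ft_force: [-6.7, -0.7, 4.2]
finger_gap: 0.0137
gripper_force: 3.3
```

```bash
python3 -c "
from h import *
s=robot.sense();print(loc(np.array(s['tcp_pos'])),s['ft_force'].round(2))
scene_needle()"
```

```text
[-0.00835738 -0.12271884  0.09549614] [-6.67 -0.66  4.16]
scene needle 80.2 centre 169 191 r 144 offset [ 1.  28.7] n 2770
```

Emit:
{"method": "step_arm", "body": {"steps": [{"slide": [0,-0.002,0],"spin": 0,"jaw": 16},{"slide": [0,0,0.003],"spin": 0,"jaw": 16},{"slide": [0,0,0.002],"spin": 0,"jaw": 16},{"slide": [0,0.001,0],"spin": 0,"jaw": 16},{"slide": [0,0.001,-0.0003],"spin": 0,"jaw": 16},{"slide": [0,0.0021,-0.0009],"spin": 0,"jaw": 16},{"slide": [0,0.0022,-0.0008],"spin": 0,"jaw": 16},{"slide": [0,0.0022,-0.0006],"spin": 0,"jaw": 16},{"slide": [0,0.0022,-0.0005],"spin": 0,"jaw": 16}]}}

```text
time: 24.0
tcp_pos: [0.5186, -0.0519, 0.0933]
tool_rot: [-2.165, -2.276, -0.0]
ft_force: [-3.3, 0.3, -1.1]
finger_gap: 0.0135
gripper_force: 1.6
```

```bash
python3 -c "
from h import *
s=robot.sense();print(loc(np.array(s['tcp_pos'])),s['ft_force'].round(2))
scene_needle()"
```

```text
[ 0.00197319 -0.12272694  0.09334663] [-3.33  0.34 -1.1 ]
scene needle 93.6 centre 169 191 r 144 offset [-5. 30.] n 2648
```

Emit:
{"method": "step_arm", "body": {"steps": [{"slide": [0,0.0022,-0.0003],"spin": 0,"jaw": 16},{"slide": [0,0.0022,-0.0001],"spin": 0,"jaw": 16},{"slide": [0,0.0022,0],"spin": 0,"jaw": 16},{"slide": [0,0.0022,0.0002],"spin": 0,"jaw": 16},{"slide": [0,0.0021,0.0003],"spin": 0,"jaw": 16},{"slide": [0,0.0021,0.0005],"spin": 0,"jaw": 16},{"slide": [0,0.002,0.0006],"spin": 0,"jaw": 16},{"slide": [0,0.002,0.0008],"spin": 0,"jaw": 16}]}}

```text
time: 24.85
tcp_pos: [0.5355, -0.0512, 0.0914]
tool_rot: [-2.165, -2.276, 0.0]
ft_force: [-3.9, -0.0, -0.7]
finger_gap: 0.0135
gripper_force: 2.0
```

```bash
python3 -c "
from h import *
s=robot.sense();print(loc(np.array(s['tcp_pos'])),s['ft_force'].round(2))
scene_needle()"
```

```text
[ 0.01890313 -0.12290296  0.09135436] [-3.87 -0.01 -0.67]
scene needle 139.0 centre 169 191 r 144 offset [-21.8  19.7] n 2411
```

Emit:
{"method": "step_arm", "body": {"steps": [{"slide": [0,0.0019,0.0009],"spin": 0,"jaw": 16},{"slide": [0,0.0018,0.0011],"spin": 0,"jaw": 16},{"slide": [0,0.0017,0.0012],"spin": 0,"jaw": 16},{"slide": [0,0.0016,0.0014],"spin": 0,"jaw": 16},{"slide": [0,0.0015,0.0015],"spin": 0,"jaw": 16}]}}

```text
time: 25.4
tcp_pos: [0.544, -0.0508, 0.0852]
tool_rot: [-2.165, -2.276, 0.0]
ft_force: [-3.9, -0.6, 1.8]
finger_gap: 0.0135
gripper_force: 2.2
```

```bash
python3 -c "
from h import *
s=robot.sense();print(loc(np.array(s['tcp_pos'])),s['ft_force'].round(2))
scene_needle()"
```

```text
[ 0.02737184 -0.12294368  0.08521812] [-3.88 -0.61  1.84]
scene needle 151.6 centre 169 191 r 144 offset [-21.4  14.4] n 2522
```

Emit:
{"method": "step_arm", "body": {"steps": [{"slide": [0,0.0014,0.0017],"spin": 0,"jaw": 16},{"slide": [0,0.0012,0.0018],"spin": 0,"jaw": 16},{"slide": [0,0,0],"spin": 0,"jaw": 16},{"slide": [0,-0.0015,0],"spin": 0,"jaw": 20},{"slide": [0,0,-0.01],"spin": 0,"jaw": 22},{"slide": [0,0,-0.03],"spin": 0,"jaw": 22},{"slide": [0,0,-0.03],"spin": 0,"jaw": 28},{"slide": [0,0,-0.03],"spin": 0,"jaw": 28},{"slide": [0,0,0],"spin": 0,"jaw": 28}]}}

```text
time: 26.35
tcp_pos: [0.5489, -0.051, 0.1876]
tool_rot: [2.16, 2.271, 0.01]
ft_force: [0.6, -1.0, 0.2]
finger_gap: 0.024
gripper_force: 0.0
```

```bash
python3 -c "
from h import *
s=robot.sense();print(loc(np.array(s['tcp_pos'])),s['ft_force'].round(2))
pins();scene_needle()"
```

```text
[ 0.03227402 -0.12343542  0.18756164] [ 0.61 -0.97  0.2 ]
pin x 0.0279 z 0.0906 n 648 angle 62  y -0.138..-0.104
pin x -0.0151 z 0.1046 n 765 angle -28  y -0.138..-0.104
scene needle 148.3 centre 169 191 r 144 offset [-24.6  17.8] n 2624
```

Emit:
{"method": "step_arm", "body": {"steps": [{"slide": [0,0.0,-0.03],"spin": 0,"jaw": 28},{"slide": [0.005,0.02,-0.03],"spin": 0,"jaw": 28},{"slide": [0.005,0.02,-0.03],"spin": 0,"jaw": 28},{"slide": [0.01,0.02,-0.01],"spin": 0,"jaw": 28},{"slide": [0,0,0],"spin": 0,"jaw": 28},{"slide": [0,0,0],"spin": 0,"jaw": 28}]}}

```text
time: 27.05
tcp_pos: [0.6035, -0.0276, 0.2803]
tool_rot: [-2.164, -2.276, 0.002]
ft_force: [-0.4, 0.1, -0.6]
finger_gap: 0.024
gripper_force: 0.0
```

```bash
python3 -c "
from h import *
obs()
from scipy.optimize import least_squares
t=np.array([0,22,46,87,126,142,228]);n=np.array([336,309.5,295.6,310,361,390.3,511.])
f=lambda q:q[0]-q[2]*np.cos(np.radians(t-q[1]))-n
r=least_squares(f,[400,54,108]);print(r.x,r.fun.round(1))"
```

```text
[ 0.088  -0.1031  0.2803]
wrist dial (87, 89, 144, 144) needle deg 150 dark 84 median 228
pin x 0.0278 z 0.0907 n 354 angle 62  y -0.138..-0.104
pin x -0.0153 z 0.1046 n 386 angle -28  y -0.138..-0.104
scene needle 148.6 centre 169 191 r 144 offset [-24.6  18.1] n 2602
flange top z 0.3481
[400.4351887   55.99437166 109.23401304] [ 3.3  0.4 -2.7 -3.2  2.1  2.5 -2.4]
```

The needle stands at 510° (8.9 rad), at the fitted maximum. The spindle is within about 1° of the fitted high spot. The hand is clear, so I hand in.

```bash
python3 -c "
from station import ticket
print(ticket.finish_job())"
```

```text
the job is handed in; nothing more can be done
None
```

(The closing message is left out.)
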